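# Scoop ball knobs into the rinse bowl, then open the degreaser's safety cap

## Robot

A 6-joint arm with a two-finger parallel gripper is mounted at the origin on the work surface. World frame = base frame: x ahead of the robot, y to its left, z up, the work surface at z = 0. Lengths are in m, angles in rad, forces in N, time in s.
With the tool pointing down it reaches from about 0.35 to 0.85 m from the base axis. Payload 8.1 kg.
Tool frame: the origin (TCP) lies on the mounting face of the last link; the fingertips stand 186 mm ahead of it and the grasp point (between the pads) lies 167 mm ahead of it; z points along the fingers, y is the line along which they close (so a half turn about z gives the same grasp; the last joint's range is limited). The gripper opens to 93 mm and grips with 3 to 60 N. Pads are 15 mm wide; open, the fingers measure 128 mm over their backs; the gripper's body (75 mm by 188 mm) begins 65 mm behind the grasp point.
Start: joints at [1.16, 0.13, 1.488, -0, 1.523, -0.085], TCP at [0.192, 0.568, 0.405] pointing down, gripper open.
Joint ranges: [-2.96, 2.96], [-0.89, 2.26], [0.02, 2.5], [-1.34, 4.48], [0, 2.73], [-2.66, 2.66]. Speed limits (rad/s): [2.39, 2.39, 2.79, 3.14, 3.14, 3.14].

## Interface

Orientations are given as a rotation vector (axis times angle).
In Python, from plant import * gives the robot as it stands. The module is installed in compiled form; this text tells all that it offers.
- The arm moves only by the tool arm_command, never from a script. Its argument "increments" is a list of rows, each a list of 6 numbers: the shift along the tool's x, y, z in units of 0.2 m (1.0 is 0.2 m), then the turn, a rotation vector about the tool's x, y, z in units of pi rad (1.0 is pi rad). A call has exactly 5 rows; each row is the pose to reach, as a shift and turn from the pose commanded when the call began, along the tool's axes at that moment, turning the shorter way round; what a row does not reach only later rows make up. A row lasts 1/8 s, in which the tool goes at most 62.5 mm and 10.7 degrees, less where a joint would pass 70% of its speed; a pose out of reach is approached as far as the arm can. A call with a number of a shift or a turn outside -1 to 1 is refused whole. A call with a gripper value outside its range is refused whole. "fingers" is the closure, from -1 (fully open) to 1 (shut), set as the call begins (left out, the last holds). The fingers move at their own pace and stop on an object; "force" is the grip in N (left out, the last holds). Time passes only in rows, so rows that repeat a pose let the fingers close, or fill a call up. It gives the time, the measured TCP pose, the force, the opening and the grip force at its end, in the units of the state.
- read_state(): the state, without advancing time (a new reading comes with each control period).
- read_camera(name): name is "scene" or "side" or "wrist"; returns a dict with "image" (384x512x3 uint8, red, green, blue), "fx", "fy", "cx", "cy" (pixels), "k1" (the pictures are not rectified: a ray, as slopes to the right and down, at radius r is drawn at 1 + k1 r^2 times it, then the intrinsics apply), "T" (4x4, takes a point from camera to world coordinates). Camera axes: x right, y down, z forward; pixel columns grow to the right and rows downward; lengths in m; the calibration is good to about 2 mm. A picture is of the moment at which its call begins. There is no depth.
- close_job(): hands the job in; it is judged then, once.
The state is a dict: "t": time; "q": joint angles; "dq": joint speeds; "joint_torque": joint torques, N m; "tool_pos": TCP position; "orientation": TCP orientation; "force": force on the tool from outside, world axes, zero at the start; "wrist_torque": the same for the moment, N m; "opening": finger opening in m; "gripper_force": force on a finger pad.
Only numpy, scipy, OpenCV 4.12 (cv2) and the standard library are available. Lean on these libraries where they do the work, as an engineer would, in place of code of your own. Each camera call takes 0.05 s, during which the arm holds its last target. There are 200 camera calls.

## Task

Get the brass ball knobs ready for degreasing: with the scoop, scoop at least three of the five from the blue tray and tip them into the steel rinse bowl, never touching them with the fingers, and set the scoop down upright on the bench. Then open the jug with the red safety cap: press the cap down, keep it down while twisting it anticlockwise (seen from above) until free, lift it off and finish while still holding it in the gripper, upright and straight above the open neck, 5 to 10 cm up, not letting go. Keep off the jug with the blue cap and leave the other things on the bench, and the bowl, where they are.

Things in the scene. Friction and masses are not known exactly. Their poses are not given: they have to be found in the camera images.
- cap_red: Red push-and-turn safety cap, rigid plastic, about 50 g, 60 mm tall: round skirt 50 mm wide from 0 to 35 mm height with a flat shoulder on top, then a ribbed round grip knob 38 mm wide from 35 to 60 mm height (grip it from above across any direction, fingertips down to the shoulder). Origin at the centre of its open underside, z up. Starts along the jug's x axis. Must rise 25 mm to be clear of the neck.
- jug_red: White jug, body 76 x 92 mm, red label band on its -x side, held fast in a dark steel holder bolted to the bench (cannot move or turn). Origin at the centre of the underside, z up; the neck stands on this axis, its foot at 125 mm height, the cap origin at 132 mm at the start.
- red_mouth (a point): Centre of the top edge of this jug's neck, 155 mm above the bench, hidden in the cap at the start. Neck 26 mm wide, its ledges 40 mm. Two lugs in the cap catch under these ledges. Turned anticlockwise from above while pressed, the cap passes the catches by 50 degrees, lifts straight off from about 65 degrees, and meets a stop at about 130 degrees.
- red_plug (a joint): Yellow sprung plug in the mouth that the cap presses on: 0 = up (not pressed), 0.007 m = cap at the hard bottom. It pushes back with 5 N at once, 8 N at 0.004, 10.5 N at the bottom. Unless pressed 0.0045 or more the cap will neither turn nor lift; past the catches it need not be pressed.
- jug_blue: The other jug, the same shape and size (192 mm tall over its cap) but with a blue cap and a blue label band, also held fast: leave it alone. Origin at the centre of the underside.
- lens_board: Plywood lens board 100 x 100 x 6 mm with a black disc, lying on the bench. Origin at the centre of the underside.
- scoop: Hand scoop, 120 g, standing flat: aluminium pan 70 mm wide, floor 2 mm thick, open lip at x = +32 mm, back wall (30 mm high) at x = -31 mm, side walls 22 mm high at the back, 11 mm in the middle, none in the last 18 mm before the lip. Behind it an upright black handle, 14 mm (y) x 20 mm (x), centred at x = -50 mm, from 20 to 92 mm height: grip it from above across y. Origin under the middle of the pan, x to the lip, z up.
- tray: Blue parts tray, fixed, 82 mm wide inside (y), walls 4 mm thick and 38 mm high. Inside, from x = -85 to +75 mm, the floor slopes down by 0.07 rad (its height falls from 17 to 6 mm); from +75 to +105 mm a ramp rises 30 mm to the far wall. The balls gather at the foot of the ramp; push the scoop along the floor, then lip up along the ramp. Origin under x = y = 0, on the bench.
- ball0_center (a point): Centre of a smooth brass ball knob, 20 mm in diameter, 35 g; it rolls easily. Starts at the foot of the tray ramp.
- ball1_center (a point): Centre of a smooth brass ball knob, 20 mm in diameter, 35 g; it rolls easily. Starts at the foot of the tray ramp.
- ball2_center (a point): Centre of a smooth brass ball knob, 20 mm in diameter, 35 g; it rolls easily. Starts at the foot of the tray ramp.
- ball3_center (a point): Centre of a smooth brass ball knob, 20 mm in diameter, 35 g; it rolls easily. Starts at the foot of the tray ramp.
- ball4_center (a point): Centre of a smooth brass ball knob, 20 mm in diameter, 35 g; it rolls easily. Starts at the foot of the tray ramp.
- rinse_bowl_in (a point): Centre of the rinse bowl's inner floor.
- rinse_bowl: Steel rinse bowl, 140 mm wide at the rim, 50 mm high, open on top, 400 g. Origin at the centre of the underside.
- nut_tub: Small clear tub of nuts, 54 mm wide, 30 mm high. Origin at the centre of the underside.
- tape_roll: Blue roll of tape lying flat, 90 mm wide, 24 mm high. Origin at the centre of the underside.
- standard: Upright plywood camera frame on a dark steel foot, 158 mm wide over its knobs, 132 mm tall. Origin at the centre of the underside.
Mind the look-alikes: they are no part of the job. Of the things that look like the cap_red, the largest one is meant.

How it is judged:
By the outcome, as a careful person would: the job done as asked, in the order asked, and still so for the second after the job is handed in, while the arm keeps its last pose, push and grip.
It also fails if it takes over 67 s, if anything falls off the work surface, if the arm or the gripper's body presses on something with over 40 N, if the wrist force passes 120 N, or if a joint passes its speed limit or range.

## Working session

There is one attempt and no reset: what is moved stays moved. The work goes in short steps, Python scripts to look and compute and a tool call to move; the robot and the scene stay as the last step left them, time stands still between calls to the robot, and variables do not carry over. Pictures are saved under pics/ and viewed, at most 10 in all, crops included, and the job is handed in when it is done.

Besides the shell and the picture viewer there is one more tool, called after "Emit:" by a JSON object that holds its "op" and its "data", one argument or row to a line. arm_command: Moves the arm, as the interface text tells. Shifts and turns lie within -1 to 1; 1 stands for 0.2 m of shift or pi rad of turn. Its arguments: {"type":"object","properties":{"increments":{"type":"array","items":{"type":"array","items":{"type":"number","minimum":-1,"maximum":1}}},"fingers":{"type":"number"},"force":{"type":"number"}},"required":["increments"]}

```bash
mkdir -p pics
cat > h.py <<'E'
from plant import *
import numpy as np, cv2
from scipy.spatial.transform import Rotation as R
def ray(c,u,v):
    K=np.array([[c["fx"],0,c["cx"]],[0,c["fy"],c["cy"]],[0,0,1]],float)
    p=cv2.undistortPoints(np.array([[[u,v]]],float),K,np.array([c["k1"],0,0,0,0.]))[0,0]
    T=np.array(c["T"]); d=T[:3,:3]@np.array([p[0],p[1],1]); return T[:3,3],d/np.linalg.norm(d)
def onz(c,u,v,z):
    o,d=ray(c,u,v); return o+d*(z-o[2])/d[2]
def tri(c1,p1,c2,p2):
    o1,d1=ray(c1,*p1);o2,d2=ray(c2,*p2)
    s=np.linalg.lstsq(np.c_[d1,-d2],o2-o1,rcond=None)[0]
    a,b=o1+s[0]*d1,o2+s[1]*d2; return (a+b)/2,np.linalg.norm(a-b)
def save(name,fn):
    import pickle
    c=read_camera(name); cv2.imwrite(f"pics/{fn}.png",c["image"][:,:,::-1]); pickle.dump(c,open(f"pics/{fn}.pkl","wb")); return c
def load(fn):
    import pickle; return pickle.load(open(f"pics/{fn}.pkl","rb"))
def inc(pos,Rt):
    "increment from current commanded(~measured) pose to world pose"
    s=read_state(); R0=R.from_rotvec(s["orientation"])
    d=R0.inv().apply(np.array(pos)-s["tool_pos"]); w=(R0.inv()*Rt).as_rotvec()
    return np.r_[d/0.2,w/np.pi]
E
python3 - <<'E'
from h import *
np.set_printoptions(precision=4,suppress=True)
for n in("scene","side","wrist"):
    c=save(n,n+"0"); print(n,c["fx"],c["k1"],np.array(c["T"]).round(3).tolist())
s=read_state(); print(s)
a=cv2.imread("pics/scene0.png");b=cv2.imread("pics/side0.png")
E
```

```text
scene 399.6572080581912 0.031706318313596396 [[0.256, 0.824, -0.506, 1.125], [0.967, -0.218, 0.135, -0.164], [0.001, -0.524, -0.852, 1.007], [0.0, 0.0, 0.0, 1.0]]
side 427.6470621382408 -0.1592151225548461 [[-0.957, -0.179, 0.23, 0.292], [-0.291, 0.645, -0.707, 0.964], [-0.021, -0.743, -0.669, 1.069], [0.0, 0.0, 0.0, 1.0]]
wrist 279.8621753035504 -0.06180489122580001 [[0.321, 0.913, 0.251, 0.122], [0.947, -0.309, -0.085, 0.592], [-0.001, 0.265, -0.964, 0.384], [0.0, 0.0, 0.0, 1.0]]
{'t': 0.15, 'q': array([ 1.1596,  0.131 ,  1.489 , -0.    ,  1.523 , -0.0854]), 'dq': array([ 0.0006, -0.0017, -0.0026,  0.0002,  0.0006, -0.0021]), 'joint_torque': array([  0.0013, -56.0483, -49.233 ,   0.0769,   0.0308,  -0.0001]), 'tool_pos': array([0.192 , 0.5683, 0.4039]), 'orientation': array([-0.5094, -3.0997,  0.0021]), 'force': array([-0.7886, -0.6044,  0.0612]), 'wrist_torque': array([-0.0276,  0.0096, -0.0044]), 'gripper_force': 0.0, 'opening': 0.09265603085177716}
```

View pics/scene0.png

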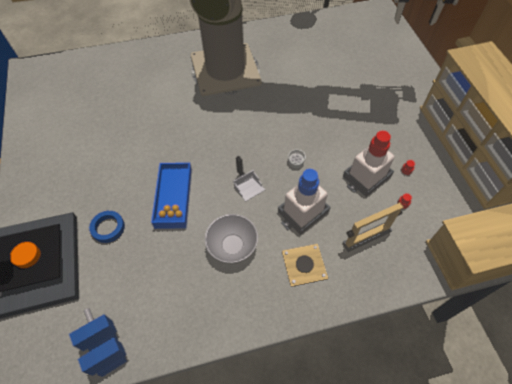

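View pics/side0.png

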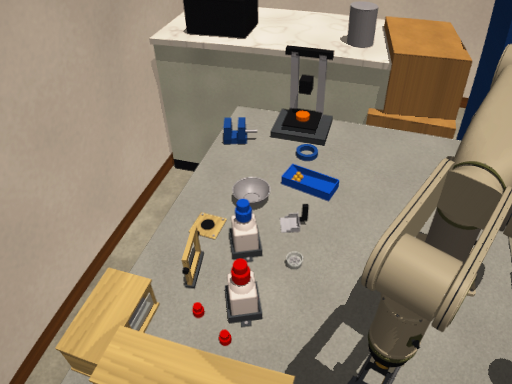

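Scene view: the tray is at about (171,196) with its balls at (170,211), the scoop at (248,185) with its handle at (240,165), and the bowl at (231,240). The red-cap jug is at (375,160) and the blue-cap jug at (306,200). The small red caps at (408,167) and (405,200) are decoys. Side view: red cap (240,270), scoop (293,221), tray (310,182), bowl (251,192).

```bash
python3 - <<'E'
from h import *
np.set_printoptions(precision=4,suppress=True)
a,b=load("scene0"),load("side0")
for n,c in(("sc",a),("si",b)):
    im=c["image"]; hsv=cv2.cvtColor(im,cv2.COLOR_RGB2HSV)
    for col,lo,hi in(("red",(0,150,60),(5,255,255)),("blue",(105,150,50),(125,255,255)),("brass",(12,120,120),(25,255,255))):
        m=cv2.inRange(hsv,lo,hi)
        k,_,st,ce=cv2.connectedComponentsWithStats(m)
        for i in range(1,k):
            if st[i,4]>25: print(n,col,st[i],ce[i].round(1))
g=lambda u,v,z:onz(a,u,v,z)
print("scoop handle top",tri(a,(239.5,159),b,(305.5,207)))
print("bowl",g(231,240,.05),tri(a,(231,238),b,(251,188)))
print("tray far corners",[g(u,v,.038) for u,v in((161,164),(190,163),(187,225),(153,223))])
print("scoop pan",[g(u,v,.002) for u,v in((233,186),(255,174),(264,188),(246,200))])
E
python3 - <<'E'
import cv2
a=cv2.imread("pics/scene0.png")[145:275,145:275]
b=cv2.imread("pics/side0.png")[130:260,220:350]
import numpy as np
o=np.hstack([cv2.resize(x,(400,400),interpolation=cv2.INTER_CUBIC) for x in(a,b)])
cv2.imwrite("pics/crop0.png",o)
E
```

```text
sc red [371 131  19  20 194] [382.  138.9]
sc red [404 160  11  12  71] [409.4 165. ]
sc red [399 194  12  12  86] [405.4 198.9]
sc blue [  0  32  17 115 582] [ 3.2 73.8]
sc blue [ 152  163   38   61 1612] [171.6 190.9]
sc blue [301 169  17  20 151] [310.4 176.1]
sc blue [ 90 211  33  30 388] [105.3 225.3]
sc blue [ 70 316  38  29 456] [ 88.5 329.9]
sc blue [ 79 338  39  33 528] [ 98.1 353.9]
sc brass [160 206  14  10  73] [166.6 211.3]
sc brass [173 206   8  10  44] [176.5 210.4]
sc brass [ 10 242  28  24 494] [ 23.4 253.2]
si red [231 258  19  27 414] [240.2 271.7]
si red [192 302  13  16 144] [197.8 309.6]
si red [219 329  12  17 156] [224.6 337.4]
si blue [502  20  10  32 108] [508.4  36. ]
si blue [478  67  13  28 100] [485.1  80.2]
si blue [464  93  13  29 142] [469.9 108.4]
si blue [224 118  23  26 448] [234.3 131.9]
si blue [458 119  11  21  92] [462.  129.7]
si blue [297 144  21  16 225] [306.8 151.7]
si blue [ 282  164   57   36 1102] [311. 182.]
si blue [235 199  17  23 308] [242.9 210.4]
si brass [ 386   16   86   45 2599] [425.4  38.2]
si brass [368 108  88  21 546] [416.7 118.7]
si brass [296 110  14  11 114] [302.6 115.2]
si brass [292 172  11  10  62] [297.5 176.5]
si brass [182 214  44  47 560] [202.7 230.8]
si brass [190 236  10  42 148] [194.6 259. ]
si brass [   56   268   239   116 11122] [144.5 344. ]
scoop handle top (array([ 0.4611, -0.0515,  0.0861]), np.float64(0.00032745063364031417))
bowl [ 0.6831 -0.1282  0.05  ] (array([ 0.6777, -0.1279,  0.0532]), np.float64(0.0029929412403901855))
tray far corners [array([ 0.3849, -0.2744,  0.038 ]), array([ 0.4031, -0.191 ,  0.038 ]), array([ 0.6041, -0.2328,  0.038 ]), array([ 0.5745, -0.3204,  0.038 ])]
scoop pan [array([ 0.4917, -0.0826,  0.002 ]), array([ 0.4668, -0.0088,  0.002 ]), array([0.522 , 0.0046, 0.002 ]), array([ 0.5483, -0.0567,  0.002 ])]
```

View pics/crop0.png

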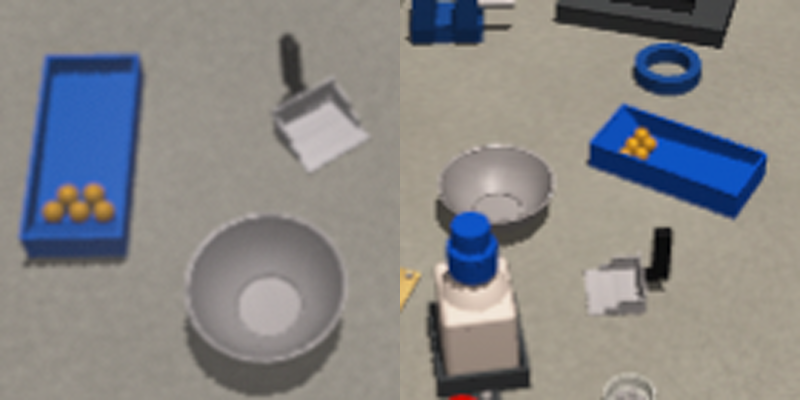

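The close-up shows the tray rim, with the balls at its far (+x) end. The scoop heads about 20° to the left of +x, and the bowl is to the right of it. I'll move the wrist camera over the scoop and tray next.

```bash
cat >> h.py <<'E'
def down(yaw,pitch=0):
    "tool x at heading yaw (deg), z down; pitch: tilt about tool y (deg, +: applied in tool frame)"
    y=np.radians(yaw); x=np.array([np.cos(y),np.sin(y),0]); z=np.array([0,0,-1.]); 
    return R.from_matrix(np.c_[x,np.cross(z,x),z])*R.from_rotvec([0,np.radians(pitch),0])
def go(pos,yaw,pitch=0): print(np.round(inc(pos,down(yaw,pitch)),4).tolist())
E
python3 - <<'E'
from h import *
go((.35,.25,.45),175);go((.48,-.08,.42),200)
a,b=load("scene0"),load("side0")
print(tri(a,(382,133),b,(240,262)))
E
```

```text
[-1.258, -1.2552, -0.2287, -0.0004, -0.0001, -0.0759]
[-2.4019, -2.6101, -0.077, -0.0004, -0.0002, -0.2148]
(array([0.55874876, 0.31147021, 0.19996243]), np.float64(0.004424431217488159))
```

Emit:
{"op": "arm_command", "data": {
  "increments": [
    [-0.2, -0.2, -0.1, 0, 0, 0],
    [-0.4, -0.4, -0.2, 0, 0, 0],
    [-0.6, -0.6, -0.2, 0, 0, 0],
    [-0.8, -0.8, -0.2, 0, 0, 0],
    [-1, -1, -0.2, 0, 0, 0]
  ]
}}

```text
t: 0.78
tool_pos: [0.3178, 0.3133, 0.4446]
orientation: [0.509, 3.1, 0.0]
force: [0.5, 0.0, 1.0]
opening: 0.0931
gripper_force: 0.0
```

Emit:
{"op": "arm_command", "data": {
  "increments": [
    [-0.2, -0.2, 0, 0, 0, 0],
    [-0.4, -0.4, 0, 0, 0, 0],
    [-0.6, -0.6, 0, 0, 0, 0],
    [-0.8, -0.8, 0, 0, 0, 0],
    [-1, -1, 0, 0, 0, 0]
  ]
}}

```text
t: 1.4
tool_pos: [0.4433, 0.0596, 0.4447]
orientation: [0.51, 3.1, 0.0]
force: [1.1, 0.7, 0.7]
opening: 0.0933
gripper_force: 0.0
```

Emit:
{"op": "arm_command", "data": {
  "increments": [
    [-0.1, -0.15, 0, 0, 0, -0.05],
    [-0.2, -0.3, 0.05, 0, 0, -0.1],
    [-0.3, -0.45, 0.1, 0, 0, -0.15],
    [-0.4, -0.6, 0.12, 0, 0, -0.2],
    [-0.4, -0.61, 0.12, 0, 0, -0.215]
  ]
}}

```text
t: 2.02
tool_pos: [0.4797, -0.0817, 0.4197]
orientation: [0.547, -3.092, -0.0]
force: [0.8, 0.1, -0.9]
opening: 0.0931
gripper_force: 0.0
```

Run:
```python
from h import *
s=read_state();print(s["t"],s["tool_pos"],s["orientation"],s["q"])
save("wrist","w1")
```

```text
2.025 [ 0.47974167 -0.08174721  0.41971083] [ 5.46945772e-01 -3.09187800e+00 -3.84181285e-04] [-2.73973588e-01 -1.85691883e-01  1.77129525e+00 -5.22194626e-04
  1.55763651e+00 -2.19493517e+00]
```

View pics/w1.png

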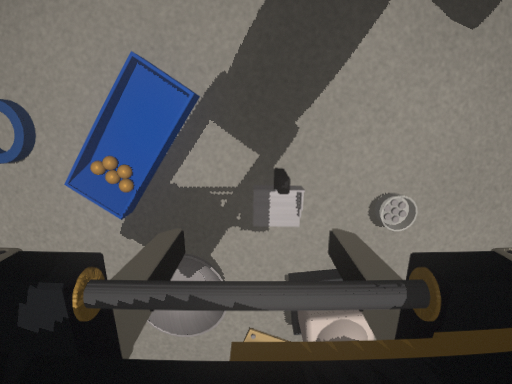

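The wrist view shows the tray rim corners near (133,53), (198,94), (122,218) and (66,184). The balls are around (112,172), the scoop handle top at (281,172), and the pan at (252–303, 188–227). I'll enlarge this view to get the edges.

Run:
```python
from h import *
c=load("w1")["image"][:,:,::-1]
a=cv2.resize(c[45:225,55:205],(500,600),interpolation=cv2.INTER_CUBIC)
b=cv2.resize(c[160:240,245:320],(300,320),interpolation=cv2.INTER_CUBIC)
b=np.clip(b.astype(float)*1.3,0,255).astype(np.uint8)
o=np.zeros((600,800,3),np.uint8);o[:,:500]=a;o[:320,500:]=b
cv2.imwrite("pics/crop1.png",o)
```

```text
(no output)
```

View pics/crop1.png

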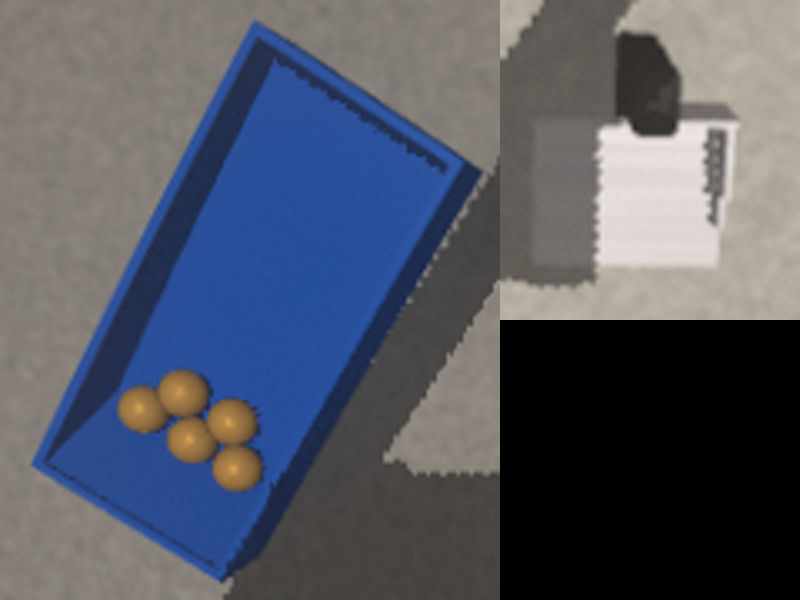

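Run:
```python
from h import *
np.set_printoptions(precision=4,suppress=True)
c=load("w1");s=load("scene0")
P=[onz(c,u,v,.038) for u,v in((131.5,51.6),(196,94.5),(121.6,219),(64.9,183.9))]
A,B,C,D=P; print(P)
for n,p,q in(("near",A,B),("right",B,C),("far",C,D),("left",D,A)): 
    d=(q-p); print(n,np.linalg.norm(d),np.degrees(np.arctan2(d[1],d[0])))
print("centre",sum(P)/4)
# scene-wrist triangulation of rim corner A (near,-y... ) height check
print("tri A",tri(c,(131.5,51.6),s,(160.5,163.5)),"tri D",tri(c,(64.9,183.9),s,(152.5,223)))
l,r=onz(c,253,226.75,.002),onz(c,299.5,226.75,.002); print("lip",l,r,np.linalg.norm(l-r),np.degrees(np.arctan2(*(l-r)[[1,0]])))
m=(l+r)/2;  print("backwall top corners",onz(c,253.2,188,.03),onz(c,304.5,190.3,.03))
print("handle top centre",tri(c,(284,185),s,(239.5,158.5)),[onz(c,284,v,.092) for v in(178,185,192)])
for u,v in((97.5,167.5),(109.7,162.5),(124.6,171),(112,176.8),(126,185)):print("ball",onz(c,u,v,.02))
```

```text
[array([ 0.3809, -0.2761,  0.038 ]), array([ 0.4026, -0.1873,  0.038 ]), array([ 0.593 , -0.2377,  0.038 ]), array([ 0.5712, -0.324 ,  0.038 ])]
near 0.09150003984344766 76.29894239947572
right 0.19694008693694648 -14.847316391701717
far 0.08895603341370291 -104.18535965304666
left 0.19615371300771714 165.89218481581597
centre [ 0.4869 -0.2563  0.038 ]
tri A (array([ 0.3811, -0.2763,  0.0364]), np.float64(0.0012183137220635933)) tri D (array([ 0.5723, -0.3234,  0.0362]), np.float64(0.0030375377512962326))
lip [ 0.5538 -0.0585  0.002 ] [0.5298 0.0078 0.002 ] 0.07052091053604484 -70.05050269076575
backwall top corners [ 0.4911 -0.0806  0.03  ] [ 0.4702 -0.014   0.03  ]
handle top centre (array([ 0.4627, -0.0525,  0.0907]), np.float64(0.0015179946366548653)) [array([ 0.455 , -0.0565,  0.092 ]), array([ 0.4625, -0.0535,  0.092 ]), array([ 0.47  , -0.0506,  0.092 ])]
ball [ 0.5396 -0.2937  0.02  ]
ball [ 0.5269 -0.2786  0.02  ]
ball [ 0.5314 -0.2559  0.02  ]
ball [ 0.5455 -0.2711  0.02  ]
ball [ 0.5502 -0.2494  0.02  ]
```

Run:
```python
from h import *
go((.4645,-.0533,.30),199.95);go((.4645,-.0533,.229),199.95)
```

```text
[0.0222, 0.156, 0.6, 0.0002, -0.0004, 0.0011]
[0.0218, 0.1558, 0.955, 0.0002, -0.0004, 0.0011]
```

Emit:
{"op": "arm_command", "data": {
  "increments": [
    [0.01, 0.08, 0.2, 0, 0, 0],
    [0.022, 0.156, 0.4, 0, 0, 0],
    [0.022, 0.156, 0.6, 0, 0, 0],
    [0.022, 0.156, 0.8, 0, 0, 0],
    [0.022, 0.156, 0.955, 0, 0, 0]
  ]
}}

```text
t: 2.7
tool_pos: [0.4642, -0.0514, 0.2279]
orientation: [0.545, -3.093, -0.001]
force: [0.5, 0.4, 0.7]
opening: 0.093
gripper_force: 0.0
```

Emit:
{"op": "arm_command", "data": {
  "increments": [
    [0, 0, 0, 0, 0, 0],
    [0, 0, 0, 0, 0, 0],
    [0, 0, 0, 0, 0, 0],
    [0, 0, 0, 0, 0, 0],
    [0, 0, 0, 0, 0, 0]
  ],
  "fingers": 1,
  "force": 50
}}

```text
t: 3.32
tool_pos: [0.4652, -0.052, 0.2304]
orientation: [-0.546, 3.093, -0.001]
force: [-0.6, -0.1, 0.1]
opening: 0.0474
gripper_force: 0.0
```

Emit:
{"op": "arm_command", "data": {
  "increments": [
    [0, 0, 0, 0, 0, 0],
    [0, 0, 0, 0, 0, 0],
    [0, 0, 0, 0, 0, 0],
    [0, 0, 0, 0, 0, 0],
    [0, 0, 0, 0, 0, 0]
  ]
}}

```text
t: 3.95
tool_pos: [0.4649, -0.052, 0.2297]
orientation: [0.546, -3.094, 0.0]
force: [0.1, -0.1, 0.1]
opening: 0.0137
gripper_force: 49.9
```

```bash
cat >> h.py <<'E'
import pickle,os
def cmd(): return pickle.load(open("cmd.pkl","rb"))
def setcmd(p,r): pickle.dump((np.array(p),r.as_matrix()),open("cmd.pkl","wb"))
def plan(rows):
    "rows: 5 (pos,Rot) targets -> prints rounded increments from commanded pose, stores the new commanded pose"
    p0,M=cmd(); R0=R.from_matrix(M); out=[]
    for p,r in rows: out.append(np.round(np.r_[R0.inv().apply(np.array(p)-p0)/.2,(R0.inv()*r).as_rotvec()/np.pi],3))
    print([[float(x) for x in o] for o in out],"max",np.abs(out).max()); o=out[-1]
    setcmd(p0+R0.apply(o[:3]*.2),R0*R.from_rotvec(o[3:]*np.pi))
def lerp(a,b,n=5):
    from scipy.spatial.transform import Slerp
    S=Slerp([0,1],R.concatenate([a[1],b[1]]))
    return [(np.array(a[0])+(np.array(b[0])-a[0])*t,S(t)) for t in np.arange(1,n+1)/n]
PSI=-14.2; TO=np.array([.4773,-.2538,0]); GX,GZ=-.049,.0627
def scoop(lip,psi,p):
    "tool pose for scoop lip (bottom edge) at world point lip, heading psi, nose-up p (deg)"
    a,b=np.radians(psi),np.radians(p)
    xs=np.array([np.cos(a)*np.cos(b),np.sin(a)*np.cos(b),np.sin(b)]);ys=np.array([-np.sin(a),np.cos(a),0]);zs=np.cross(xs,ys)
    return np.array(lip)+xs*(GX-.032)+zs*(GZ+.167),R.from_matrix(np.c_[-xs,ys,-zs])
def tr(x,z):
    a=np.radians(PSI); return TO+np.array([x*np.cos(a),x*np.sin(a),z])
def now():
    p,M=cmd(); return p,R.from_matrix(M)
E
python3 - <<'E'
from h import *
S=[]
for i in range(4): s=read_state();S.append(s["tool_pos"]);read_camera("side")
p=np.mean(S,0);print(p,s["orientation"])
setcmd(p,down(199.95)); print(inc(p,down(199.95)))
up=p+[0,0,.09]; a=scoop(tr(.025,.11),PSI,-4)
plan(lerp(now(),(up,now()[1])))
print(a[0]); n=now(); L=lerp(n,a,6)
plan(L[:5]); plan([L[5]]+lerp(L[5],scoop(tr(.025,.05),PSI,-4),2)+[scoop(tr(.025,.05),PSI,-4)]*2)
E
```

```text
[ 0.46485441 -0.05193292  0.22970793] [ 5.46387465e-01 -3.09363328e+00  6.40380692e-05]
[ 5.46650676e-06 -2.63984315e-05  2.51772153e-06 -2.23377930e-06
 -2.45337728e-05  4.66155239e-04]
[[0.0, 0.0, -0.09, 0.0, 0.0, 0.0], [0.0, 0.0, -0.18, 0.0, 0.0, 0.0], [0.0, 0.0, -0.27, 0.0, 0.0, 0.0], [0.0, 0.0, -0.36, 0.0, 0.0, 0.0], [0.0, 0.0, -0.45, 0.0, 0.0, 0.0]] max 0.45
[ 0.43873583 -0.24404176  0.34479074]
[[0.075, -0.143, -0.021, -0.001, 0.004, 0.032], [0.15, -0.286, -0.042, -0.002, 0.007, 0.063], [0.225, -0.429, -0.063, -0.003, 0.011, 0.095], [0.3, -0.572, -0.084, -0.004, 0.014, 0.126], [0.375, -0.715, -0.105, -0.006, 0.018, 0.158]] max 0.715
[[-0.001, -0.162, -0.021, -0.001, 0.003, 0.032], [-0.01, -0.163, 0.129, -0.001, 0.003, 0.032], [-0.018, -0.163, 0.278, -0.001, 0.003, 0.032], [-0.018, -0.163, 0.278, -0.001, 0.003, 0.032], [-0.018, -0.163, 0.278, -0.001, 0.003, 0.032]] max 0.278
```

Emit:
{"op": "arm_command", "data": {
  "increments": [
    [0, 0, -0.09, 0, 0, 0],
    [0, 0, -0.18, 0, 0, 0],
    [0, 0, -0.27, 0, 0, 0],
    [0, 0, -0.36, 0, 0, 0],
    [0, 0, -0.45, 0, 0, 0]
  ]
}}

```text
t: 4.78
tool_pos: [0.4648, -0.0519, 0.3209]
orientation: [-0.546, 3.094, -0.0]
force: [0.3, -0.5, -1.6]
opening: 0.0138
gripper_force: 49.9
```

Emit:
{"op": "arm_command", "data": {
  "increments": [
    [0.075, -0.143, -0.021, -0.001, 0.004, 0.032],
    [0.15, -0.286, -0.042, -0.002, 0.007, 0.063],
    [0.225, -0.429, -0.063, -0.003, 0.011, 0.095],
    [0.3, -0.572, -0.084, -0.004, 0.014, 0.126],
    [0.375, -0.715, -0.105, -0.006, 0.018, 0.158]
  ]
}}

```text
t: 5.4
tool_pos: [0.4432, -0.213, 0.3416]
orientation: [-0.231, -3.075, -0.013]
force: [1.0, 0.2, -1.8]
opening: 0.014
gripper_force: 49.9
```

Emit:
{"op": "arm_command", "data": {
  "increments": [
    [-0.001, -0.162, -0.021, -0.001, 0.003, 0.032],
    [-0.01, -0.163, 0.129, -0.001, 0.003, 0.032],
    [-0.018, -0.163, 0.278, -0.001, 0.003, 0.032],
    [-0.018, -0.163, 0.278, -0.001, 0.003, 0.032],
    [-0.018, -0.163, 0.278, -0.001, 0.003, 0.032]
  ]
}}

```text
t: 6.02
tool_pos: [0.4394, -0.2442, 0.2862]
orientation: [-0.379, -3.051, -0.014]
force: [-0.8, -0.2, -0.7]
opening: 0.0137
gripper_force: 49.9
```

Run:
```python
from h import *
save("scene","s2");c=save("wrist","w2");s=read_state();print(s["tool_pos"]-now()[0],(now()[1].inv()*R.from_rotvec(s["orientation"])).as_rotvec(),s["force"],s["q"])
x=cv2.imread("pics/s2.png")[130:250,120:240];x=cv2.resize(x,(400,400),interpolation=cv2.INTER_CUBIC)
y=cv2.resize(c["image"][:,:,::-1],(400,300)); o=np.zeros((400,800,3),np.uint8);o[:,:400]=x;o[:300,400:]=y;cv2.imwrite("pics/crop2.png",o)
```

```text
[ 0.00097344 -0.00031841  0.00194405] [ 0.00104499 -0.00260157 -0.00159854] [ 0.74182898 -0.1005782  -1.15051378] [-0.60050331 -0.00893418  1.85451493 -0.0231969   1.35799198 -1.91838854]
```

View pics/crop2.png

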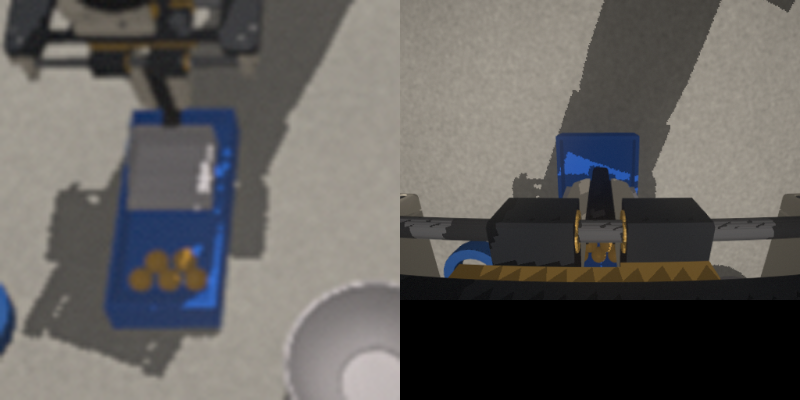

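Scene crop: the pan is over the near half of the tray, with all the balls ahead of it. Wrist crop: the near rim is at columns 557–637 and the handle at about 598. I'll check the side clearance numerically.

Run:
```python
from h import *
c=load("w2");hsv=cv2.cvtColor(c["image"],cv2.COLOR_RGB2HSV)
m=cv2.inRange(hsv,(100,120,30),(128,255,255))
for v in(172,175,178,182,190,200,210):
    u=np.where(m[v,150:360])[0]+150
    if len(u)==0: continue
    a=[onz(c,x,v,.038) for x in(u[0],u[-1]+1)]
    p,r=now(); print(v,u[0],u[-1],[(r.inv().apply(q-p)*1000).round(1)[:2].tolist() for q in a],[q.round(4)[:2] for q in a])
s=load("s2");hs=cv2.cvtColor(s["image"],cv2.COLOR_RGB2HSV)
for v in(175,180,185,190): 
    print(v,[(u,*hs[v,u].tolist()) for u in(list(range(155,163))+list(range(182,193)))])
```

```text
172 205 302 [[33.0, -42.2], [33.1, 39.8]] [array([ 0.3799, -0.2724]), array([ 0.4   , -0.1928])]
175 200 305 [[30.5, -46.5], [30.6, 42.4]] [array([ 0.3812, -0.2771]), array([ 0.4031, -0.1909])]
178 200 305 [[28.0, -46.6], [28.0, 42.5]] [array([ 0.3837, -0.2778]), array([ 0.4055, -0.1915])]
182 200 305 [[24.6, -46.8], [24.7, 42.6]] [array([ 0.3869, -0.2788]), array([ 0.4089, -0.1922])]
190 201 305 [[17.8, -46.2], [17.8, 42.8]] [array([ 0.3937, -0.2799]), array([ 0.4155, -0.1936])]
200 201 304 [[9.1, -46.5], [9.2, 42.3]] [array([ 0.402 , -0.2824]), array([ 0.4238, -0.1963])]
210 201 304 [[0.4, -46.8], [0.5, 42.6]] [array([ 0.4104, -0.2849]), array([ 0.4324, -0.1981])]
175 [(155, 16, 24, 159), (156, 18, 20, 151), (157, 165, 4, 122), (158, 116, 21, 96), (159, 150, 6, 83), (160, 0, 6, 85), (161, 0, 8, 93), (162, 173, 10, 98), (182, 0, 9, 143), (183, 0, 10, 146), (184, 125, 15, 100), (185, 113, 105, 92), (186, 110, 168, 111), (187, 109, 187, 147), (188, 109, 187, 154), (189, 110, 174, 114), (190, 111, 127, 86), (191, 114, 47, 81), (192, 18, 15, 85)]
180 [(155, 19, 24, 115), (156, 113, 24, 
[... 418 characters left out ...]
, 113, 52, 89), (159, 170, 8, 90), (160, 0, 8, 96), (161, 170, 8, 99), (162, 170, 8, 101), (182, 0, 9, 168), (183, 138, 12, 105), (184, 112, 97, 92), (185, 110, 169, 115), (186, 110, 171, 121), (187, 110, 162, 101), (188, 111, 145, 88), (189, 113, 93, 88), (190, 120, 15, 104), (191, 20, 20, 114), (192, 19, 21, 96)]
190 [(155, 115, 64, 88), (156, 110, 152, 92), (157, 112, 126, 91), (158, 120, 27, 93), (159, 8, 10, 99), (160, 10, 15, 104), (161, 0, 10, 100), (162, 0, 8, 101), (182, 0, 8, 97), (183, 118, 35, 95), (184, 112, 124, 97), (185, 110, 161, 103), (186, 110, 161, 103), (187, 111, 149, 96), (188, 111, 139, 86), (189, 112, 96, 85), (190, 113, 28, 83), (191, 20, 18, 86), (192, 19, 23, 89)]
```

Run:
```python
from h import *
c=load("w2");g=cv2.cvtColor(c["image"],cv2.COLOR_RGB2GRAY)
for v in(215,222,230,238,245): print(v,g[v,234:276].tolist())
p,r=now()
def px(q):
    T=np.array(c["T"]);P=np.linalg.inv(T)@np.r_[q,1];x,y=P[:2]/P[2];k=1+c["k1"]*(x*x+y*y);return c["fx"]*x*k+c["cx"],c["fy"]*y*k+c["cy"]
for y in(-.007,.007):
  for x in(0.01,-.01): print(x,y,px(p+r.apply([x,y,.167+.0627-.092])))
im=cv2.resize(c["image"][205:265,190:320,::-1],None,fx=6,fy=6,interpolation=cv2.INTER_CUBIC);cv2.imwrite("pics/crop3.png",im)
```

```text
215 [84, 84, 86, 85, 85, 85, 84, 81, 68, 62, 46, 47, 45, 43, 30, 29, 26, 25, 28, 26, 25, 24, 26, 24, 24, 27, 26, 27, 26, 27, 40, 64, 82, 83, 79, 63, 54, 68, 70, 60, 46, 46]
222 [46, 48, 61, 80, 71, 84, 75, 44, 47, 47, 46, 45, 33, 26, 27, 30, 26, 25, 25, 26, 27, 24, 26, 25, 27, 25, 26, 26, 25, 27, 27, 22, 34, 54, 68, 66, 66, 60, 62, 83, 83, 83]
230 [102, 108, 115, 116, 115, 115, 114, 113, 109, 79, 39, 34, 25, 27, 28, 25, 24, 25, 24, 25, 24, 26, 25, 22, 23, 25, 23, 24, 25, 28, 27, 24, 24, 28, 36, 55, 78, 86, 91, 104, 114, 111]
238 [115, 114, 115, 115, 114, 116, 116, 111, 82, 27, 25, 26, 25, 26, 26, 25, 27, 26, 26, 25, 26, 23, 25, 26, 25, 22, 23, 23, 19, 23, 23, 21, 25, 24, 24, 25, 48, 79, 84, 85, 85, 87]
245 [114, 115, 114, 114, 114, 110, 97, 82, 26, 26, 22, 23, 24, 22, 25, 26, 26, 24, 26, 26, 24, 26, 24, 26, 23, 23, 23, 21, 19, 22, 23, 21, 23, 21, 21, 24, 24, 55, 84, 84, 85, 86]
0.01 -0.007 (np.float64(240.10560323849978), np.float64(260.66052269847086))
-0.01 -0.007 (np.float64(240.7562168752908), np.float64(297.045783737918))
0.01 0.007 (np.float64(269.7305041608786), np.float64(260.6922730318212))
-0.01 0.007 (np.float64(269.0963506714782), np.float64(297.0761951672364))
```

View pics/crop3.png

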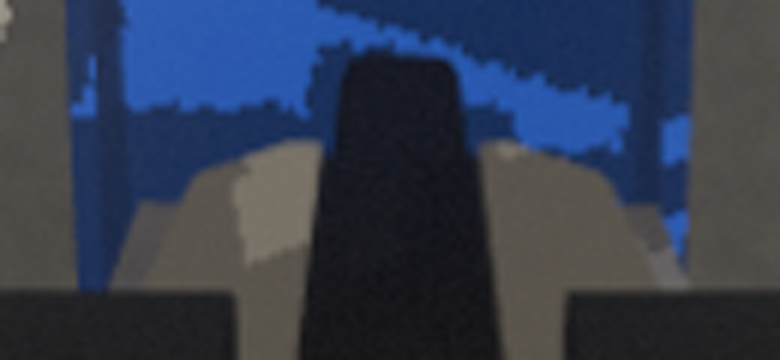

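The view shows the tool centreline about 3 mm left of the tray's centreline, by comparing the handle centre at crop column 400 with the rim middle at 379. I'll shift by that much, lower the scoop and push.

```bash
sed -i 's/TO=np.array(\[.4773,-.2538,0\])/TO=np.array([.4766,-.2564,0])/' h.py
python3 - <<'E'
from h import *
f=lambda x,h:tr(x,.017-.07*(x+.085)+h)
sp=lambda x,h,p:scoop(f(x,h),PSI,p)
plan([scoop(tr(.025,z),PSI,-4) for z in(.05,.038,.026,.016)]+[sp(.025,.0015,-4)])
plan([sp(x,h,-4) for x,h in((.03,.0005),(.038,.0005),(.045,.0005),(.052,.0005),(.058,.0005))])
E
```

```text
[[-0.0, -0.014, 0.0, 0.0, 0.0, -0.0], [-0.004, -0.014, 0.06, 0.0, 0.0, -0.0], [-0.008, -0.014, 0.12, 0.0, 0.0, -0.0], [-0.012, -0.014, 0.17, 0.0, 0.0, -0.0], [-0.014, -0.014, 0.196, 0.0, 0.0, -0.0]] max 0.196
[[-0.025, 0.0, 0.005, 0.0, 0.0, -0.0], [-0.065, 0.0, 0.005, 0.0, 0.0, -0.0], [-0.1, 0.0, 0.005, 0.0, 0.0, -0.0], [-0.135, 0.0, 0.005, 0.0, 0.0, -0.0], [-0.165, 0.0, 0.005, 0.0, 0.0, -0.0]] max 0.165
```

Emit:
{"op": "arm_command", "data": {
  "increments": [
    [0, -0.014, 0, 0, 0, 0],
    [-0.004, -0.014, 0.06, 0, 0, 0],
    [-0.008, -0.014, 0.12, 0, 0, 0],
    [-0.012, -0.014, 0.17, 0, 0, 0],
    [-0.014, -0.014, 0.196, 0, 0, 0]
  ]
}}

```text
t: 6.75
tool_pos: [0.438, -0.2464, 0.2442]
orientation: [-0.379, -3.048, -0.016]
force: [-9.2, 9.7, 40.6]
opening: 0.0136
gripper_force: 50.0
```

Emit:
{"op": "arm_command", "data": {
  "increments": [
    [-0.025, 0, 0.005, 0, 0, 0],
    [-0.065, 0, 0.005, 0, 0, 0],
    [-0.1, 0, 0.005, 0, 0, 0],
    [-0.135, 0, 0.005, 0, 0, 0],
    [-0.165, 0, 0.005, 0, 0, 0]
  ]
}}

```text
t: 7.38
tool_pos: [0.4706, -0.2548, 0.242]
orientation: [-0.379, -3.05, -0.015]
force: [-1.4, -0.1, -1.5]
opening: 0.0136
gripper_force: 50.0
```

Run:
```python
from h import *
s=read_state();print(s["tool_pos"]-now()[0],(now()[1].inv()*R.from_rotvec(s["orientation"])).as_rotvec(),s["force"],s["wrist_torque"])
f=lambda x,h:tr(x,.017-.07*(x+.085)+h)
sp=lambda x,h,p:scoop(f(x,h),PSI,p)
plan([sp(x,.0003,-4) for x in(.061,.065,.069,.072,.075)])
plan([scoop(tr(x,z),PSI,p) for x,z,p in((.075,.0065,-4),(.0795,.0115,0),(.085,.0175,5),(.0885,.0215,9),(.092,.025,12.5))])
plan([scoop(tr(x,z),PSI,p) for x,z,p in((.0955,.0285,16),(.098,.033,20),(.098,.040,22),(.098,.05,22),(.098,.06,22))])
```

```text
[ 6.95287226e-04 -4.35224158e-05 -2.44022194e-04] [-6.20183979e-05  4.88210288e-04 -1.49606733e-03] [-1.41036741 -0.05200883 -1.52979935] [-0.03774409  0.12081512 -0.040472  ]
[[-0.015, 0.0, 0.001, 0.0, 0.0, -0.0], [-0.035, 0.0, 0.001, 0.0, 0.0, -0.0], [-0.056, 0.0, 0.001, 0.0, 0.0, -0.0], [-0.071, 0.0, 0.001, 0.0, 0.0, -0.0], [-0.086, 0.0, 0.001, 0.0, 0.0, -0.0]] max 0.086
[[0.001, 0.0, -0.002, 0.0, 0.0, -0.0], [0.059, 0.0, 0.003, 0.0, -0.022, -0.0], [0.129, 0.0, 0.017, 0.0, -0.05, -0.0], [0.186, 0.0, 0.039, 0.0, -0.072, -0.0], [0.232, 0.0, 0.062, 0.0, -0.091, -0.0]] max 0.232
[[0.048, 0.0, 0.014, 0.0, -0.02, -0.0], [0.108, -0.0, 0.03, 0.0, -0.042, -0.0], [0.138, -0.0, 0.016, 0.0, -0.053, -0.0], [0.127, -0.0, -0.033, 0.0, -0.053, -0.0], [0.117, 0.0, -0.082, 0.0, -0.053, -0.0]] max 0.138
```

Emit:
{"op": "arm_command", "data": {
  "increments": [
    [-0.015, 0, 0.001, 0, 0, 0],
    [-0.035, 0, 0.001, 0, 0, 0],
    [-0.056, 0, 0.001, 0, 0, 0],
    [-0.071, 0, 0.001, 0, 0, 0],
    [-0.086, 0, 0.001, 0, 0, 0]
  ]
}}

```text
t: 8.0
tool_pos: [0.487, -0.259, 0.2408]
orientation: [-0.379, -3.05, -0.015]
force: [-0.7, 0.1, -1.8]
opening: 0.014
gripper_force: 50.0
```

Run:
```python
from h import *
c=save("scene","s3");d=save("side","d3");s=read_state();print(s["tool_pos"],s["force"],s["wrist_torque"])
o=np.hstack([cv2.resize(c["image"][150:240,130:220,::-1],(400,400),interpolation=cv2.INTER_CUBIC),cv2.resize(d["image"][140:220,270:350,::-1],(400,400),interpolation=cv2.INTER_CUBIC)])
cv2.imwrite("pics/crop4.png",o)
```

```text
[ 0.48714481 -0.25899923  0.24084801] [ 0.18767059  0.03423673 -3.04238772] [0.04610284 0.11406455 0.02178373]
```

View pics/crop4.png

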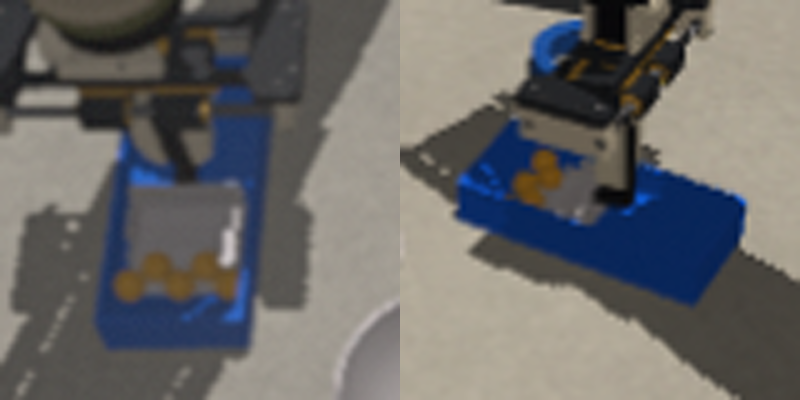

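The balls are on the pan at the lip, against the ramp. In the scene crop they sit in a row at y≈275. I'll carry on up the ramp.

Emit:
{"op": "arm_command", "data": {
  "increments": [
    [0.001, 0, -0.002, 0, 0, 0],
    [0.059, 0, 0.003, 0, -0.022, 0],
    [0.129, 0, 0.017, 0, -0.05, 0],
    [0.186, 0, 0.039, 0, -0.072, 0],
    [0.232, 0, 0.062, 0, -0.091, 0]
  ]
}}

```text
t: 8.72
tool_pos: [0.4406, -0.2472, 0.2317]
orientation: [0.361, 2.901, -0.038]
force: [-0.5, -0.2, -3.1]
opening: 0.0138
gripper_force: 50.0
```

Emit:
{"op": "arm_command", "data": {
  "increments": [
    [0.048, 0, 0.014, 0, -0.02, 0],
    [0.108, 0, 0.03, 0, -0.042, 0],
    [0.138, 0, 0.016, 0, -0.053, 0],
    [0.127, 0, -0.033, 0, -0.053, 0],
    [0.117, 0, -0.082, 0, -0.053, 0]
  ]
}}

```text
t: 9.35
tool_pos: [0.4161, -0.2413, 0.2444]
orientation: [0.341, 2.738, -0.066]
force: [0.4, -0.4, -2.9]
opening: 0.0139
gripper_force: 50.0
```

Run:
```python
from h import *
s=read_state();print(s["tool_pos"]-now()[0],s["force"],s["wrist_torque"],s["q"])
c=save("scene","s4");d=save("side","d4")
for n in("s4","d4"):
    im=load(n)["image"];m=cv2.inRange(cv2.cvtColor(im,cv2.COLOR_RGB2HSV),(10,120,70),(25,255,255))
    k,_,st,ce=cv2.connectedComponentsWithStats(m)
    print(n,[(st[i].tolist(),ce[i].round(1).tolist()) for i in range(1,k) if st[i,4]>8 and 130<ce[i][0]<340 and 140<ce[i][1]<220])
```

```text
[ 0.0008083  -0.00045542  0.00171801] [ 0.40613872 -0.42573064 -2.88466374] [ 0.13524848  0.39444758 -0.00378776] [-0.69793167 -0.23372732  2.17011791  0.21608842  0.8676025  -2.13296823]
s4 [([172, 144, 6, 2, 11], [174.7, 144.5]), ([149, 151, 29, 3, 67], [161.2, 151.9]), ([159, 196, 19, 10, 125], [169.2, 199.9]), ([152, 216, 7, 6, 31], [155.3, 218.4])]
d4 [([293, 166, 14, 9, 69], [299.8, 169.8])]
```

Run:
```python
from h import *
a,b=load("scene0"),load("side0")
print("blue cap",tri(a,(310.4,170.5),b,(243.5,203)))
n0=(tr(.098,.06),PSI,22); n1=(tr(.098,.17),PSI,20); n2=(np.array([.68,-.19,.16]),-90,15)
mix=lambda A,B,t:scoop(A[0]+(B[0]-A[0])*t,A[1]+(B[1]-A[1])*t,A[2]+(B[2]-A[2])*t)
plan([mix(n0,n1,t) for t in(.15,.4,.65,.9,1)])
ts=[.02,.06,.12,.2,.28,.36,.44,.52,.6,.68,.76,.84,.91,.97,1]
for i in(0,5,10): plan([mix(n1,n2,t) for t in ts[i:i+5]])
print(now()[0])
```

```text
blue cap (array([0.62157481, 0.09551529, 0.19816041]), np.float64(0.0036427512652623347))
[[-0.037, 0.0, -0.078, 0.0, 0.002, -0.0], [-0.099, 0.0, -0.209, 0.0, 0.004, -0.0], [-0.16, 0.0, -0.34, 0.0, 0.007, -0.0], [-0.222, 0.001, -0.471, 0.0, 0.01, -0.0], [-0.247, 0.001, -0.523, 0.0, 0.011, -0.0]] max 0.523
[[-0.009, 0.032, 0.003, 0.003, 0.001, 0.007], [-0.03, 0.095, 0.01, 0.009, 0.002, 0.023], [-0.065, 0.189, 0.022, 0.017, 0.003, 0.047], [-0.118, 0.312, 0.04, 0.028, 0.006, 0.079], [-0.179, 0.431, 0.061, 0.039, 0.008, 0.111]] max 0.431
[[-0.024, 0.134, 0.007, 0.011, 0.002, 0.032], [-0.056, 0.264, 0.016, 0.021, 0.004, 0.064], [-0.096, 0.392, 0.029, 0.031, 0.006, 0.096], [-0.142, 0.516, 0.043, 0.041, 0.008, 0.128], [-0.195, 0.635, 0.06, 0.051, 0.01, 0.16]] max 0.635
[[0.004, 0.129, -0.002, 0.01, 0.003, 0.033], [0.0, 0.256, -0.002, 0.019, 0.005, 0.065], [-0.009, 0.365, -0.0, 0.027, 0.007, 0.093], [-0.021, 0.456, 0.003, 0.034, 0.008, 0.118], [-0.028, 0.5, 0.004, 0.037, 0.009, 0.13]] max 0.5
[ 0.67994311 -0.0523115   0.36097945]
```

Emit:
{"op": "arm_command", "data": {
  "increments": [
    [-0.037, 0, -0.078, 0, 0.002, 0],
    [-0.099, 0, -0.209, 0, 0.004, 0],
    [-0.16, 0, -0.34, 0, 0.007, 0],
    [-0.222, 0.001, -0.471, 0, 0.01, 0],
    [-0.247, 0.001, -0.523, 0, 0.011, 0]
  ]
}}

```text
t: 10.07
tool_pos: [0.4229, -0.2429, 0.3608]
orientation: [0.344, 2.77, -0.062]
force: [0.4, 0.0, -1.7]
opening: 0.0135
gripper_force: 50.0
```

Emit:
{"op": "arm_command", "data": {
  "increments": [
    [-0.009, 0.032, 0.003, 0.003, 0.001, 0.007],
    [-0.03, 0.095, 0.01, 0.009, 0.002, 0.023],
    [-0.065, 0.189, 0.022, 0.017, 0.003, 0.047],
    [-0.118, 0.312, 0.04, 0.028, 0.006, 0.079],
    [-0.179, 0.431, 0.061, 0.039, 0.008, 0.111]
  ]
}}

```text
t: 10.7
tool_pos: [0.4801, -0.1674, 0.3582]
orientation: [0.865, 2.696, -0.14]
force: [0.2, -0.4, -2.7]
opening: 0.0139
gripper_force: 50.0
```

Emit:
{"op": "arm_command", "data": {
  "increments": [
    [-0.024, 0.134, 0.007, 0.011, 0.002, 0.032],
    [-0.056, 0.264, 0.016, 0.021, 0.004, 0.064],
    [-0.096, 0.392, 0.029, 0.031, 0.006, 0.096],
    [-0.142, 0.516, 0.043, 0.041, 0.008, 0.128],
    [-0.195, 0.635, 0.06, 0.051, 0.01, 0.16]
  ]
}}

```text
t: 11.32
tool_pos: [0.5873, -0.0873, 0.359]
orientation: [1.568, 2.427, -0.23]
force: [-0.2, 0.5, -3.0]
opening: 0.0142
gripper_force: 50.0
```

Emit:
{"op": "arm_command", "data": {
  "increments": [
    [0.004, 0.129, -0.002, 0.01, 0.003, 0.033],
    [0, 0.256, -0.002, 0.019, 0.005, 0.065],
    [-0.009, 0.365, 0, 0.027, 0.007, 0.093],
    [-0.021, 0.456, 0.003, 0.034, 0.008, 0.118],
    [-0.028, 0.5, 0.004, 0.037, 0.009, 0.13]
  ]
}}

```text
t: 11.95
tool_pos: [0.6808, -0.0513, 0.3592]
orientation: [2.082, 2.083, -0.276]
force: [-0.1, 0.6, -2.5]
opening: 0.0138
gripper_force: 50.0
```

Run:
```python
from h import *
s=read_state();print(s["tool_pos"]-now()[0],(now()[1].inv()*R.from_rotvec(s["orientation"])).as_rotvec(),s["force"],s["q"])
mix=lambda A,B,t:scoop(A[0]+(B[0]-A[0])*t,A[1]+(B[1]-A[1])*t,A[2]+(B[2]-A[2])*t)
V=lambda y,z,p:scoop(np.array([.68,y,z]),-90,p)
plan([V(*k) for k in((-.175,.14,14),(-.16,.115,12),(-.145,.09,9),(-.135,.075,4),(-.125,.065,-4))])
plan([V(*k) for k in((-.118,.06,-13),(-.11,.055,-23),(-.108,.055,-33),(-.108,.055,-42),(-.108,.055,-50))])
```

```text
[ 0.00089942  0.00099856 -0.00175647] [ 0.00138504  0.00087658 -0.00074271] [-0.06796696  0.63520238 -2.47620785] [-0.07786676  0.37432918  1.29837817 -0.26293087  1.45381373 -0.04962314]
[[0.078, 0.0, 0.071, -0.0, 0.006, 0.0], [0.143, 0.0, 0.159, -0.0, 0.017, 0.0], [0.186, 0.0, 0.244, -0.0, 0.034, 0.0], [0.149, 0.0, 0.283, -0.0, 0.061, 0.0], [0.041, 0.0, 0.306, -0.0, 0.106, 0.0]] max 0.306
[[-0.151, 0.0, -0.022, -0.0, 0.05, 0.0], [-0.324, 0.0, -0.015, -0.0, 0.105, -0.0], [-0.526, 0.0, 0.003, -0.0, 0.161, -0.0], [-0.711, 0.0, 0.049, -0.0, 0.211, -0.0], [-0.868, 0.0, 0.115, -0.0, 0.255, -0.0]] max 0.868
```

Emit:
{"op": "arm_command", "data": {
  "increments": [
    [0.078, 0, 0.071, 0, 0.006, 0],
    [0.143, 0, 0.159, 0, 0.017, 0],
    [0.186, 0, 0.244, 0, 0.034, 0],
    [0.149, 0, 0.283, 0, 0.061, 0],
    [0.041, 0, 0.306, 0, 0.106, 0]
  ]
}}

```text
t: 12.58
tool_pos: [0.6787, -0.058, 0.2963]
orientation: [-2.176, -2.185, -0.079]
force: [0.0, -0.8, -3.0]
opening: 0.0139
gripper_force: 50.0
```

Emit:
{"op": "arm_command", "data": {
  "increments": [
    [-0.151, 0, -0.022, 0, 0.05, 0],
    [-0.324, 0, -0.015, 0, 0.105, 0],
    [-0.526, 0, 0.003, 0, 0.161, 0],
    [-0.711, 0, 0.049, 0, 0.211, 0],
    [-0.868, 0, 0.115, 0, 0.255, 0]
  ]
}}

```text
t: 13.2
tool_pos: [0.6797, -0.2329, 0.2635]
orientation: [-1.7, -1.699, -0.798]
force: [-0.6, 0.5, -1.8]
opening: 0.014
gripper_force: 50.0
```

Emit:
{"op": "arm_command", "data": {
  "increments": [
    [0, 0, 0, 0, 0, 0],
    [0, 0, 0, 0, 0, 0],
    [0, 0, 0, 0, 0, 0],
    [0, 0, 0, 0, 0, 0],
    [0, 0, 0, 0, 0, 0]
  ]
}}

```text
t: 13.82
tool_pos: [0.6805, -0.2307, 0.2657]
orientation: [-1.701, -1.706, -0.792]
force: [-1.9, -0.2, -1.5]
opening: 0.0135
gripper_force: 50.0
```

Run:
```python
from h import *
s=read_state();print(s["tool_pos"]-now()[0],s["force"],s["q"])
c=save("scene","s5");d=save("side","d5")
o=np.hstack([cv2.resize(c["image"][150:280,140:270,::-1],(400,400),interpolation=cv2.INTER_CUBIC),cv2.resize(d["image"][140:240,220:320,::-1],(400,400),interpolation=cv2.INTER_CUBIC)])
cv2.imwrite("pics/crop5.png",o)
```

```text
[0.00061165 0.00117649 0.00114762] [-1.86392896 -0.18820683 -1.46312749] [-0.57151833  0.76340947  1.05559702  0.72380415  1.81682694 -0.57550281]
```

View pics/crop5.png

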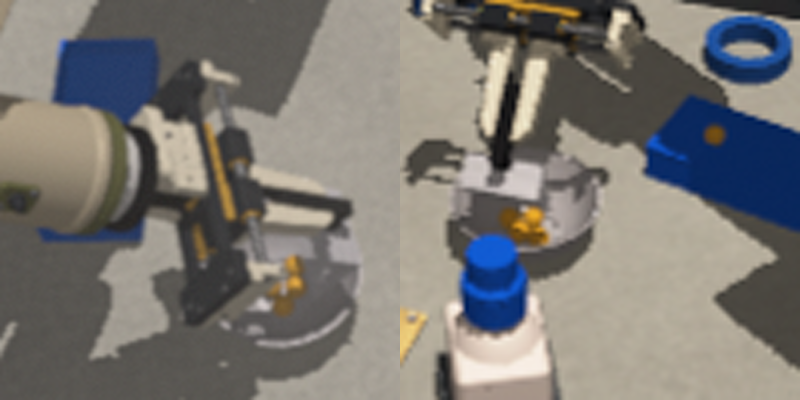

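The side crop shows about four balls in the bowl (530,225) and one left in the tray. I'll take the scoop back to the bench.

Run:
```python
from h import *
mix=lambda A,B,t:scoop(A[0]+(B[0]-A[0])*t,A[1]+(B[1]-A[1])*t,A[2]+(B[2]-A[2])*t)
v=np.array
n0=(v([.68,-.108,.055]),-90,-50);n1=(v([.68,-.108,.18]),-90,-40);n2=(v([.5,-.092,.12]),-90,0);n3=(v([.5,-.092,.003]),-90,0)
plan([mix(n0,n1,t) for t in(.15,.4,.65,.9,1)])
for i in(1,6): plan([mix(n1,n2,t/10) for t in range(i,i+5)])
plan([mix(n2,n3,t) for t in(.3,.6,.85,1,1)])
```

```text
[[0.102, 0.0, -0.05, -0.0, -0.008, -0.0], [0.271, 0.0, -0.131, -0.0, -0.022, -0.0], [0.439, 0.0, -0.209, -0.0, -0.036, -0.0], [0.605, 0.0, -0.285, -0.0, -0.05, -0.0], [0.672, 0.0, -0.315, -0.0, -0.055, -0.0]] max 0.672
[[0.066, -0.09, 0.059, -0.0, -0.022, -0.0], [0.129, -0.18, 0.124, -0.0, -0.045, -0.0], [0.19, -0.27, 0.194, -0.0, -0.067, -0.0], [0.248, -0.36, 0.269, -0.0, -0.089, -0.0], [0.302, -0.45, 0.348, -0.0, -0.111, -0.0]] max 0.45
[[0.077, -0.09, 0.062, -0.0, -0.023, -0.0], [0.151, -0.18, 0.13, -0.0, -0.045, -0.0], [0.222, -0.27, 0.203, -0.0, -0.067, -0.0], [0.29, -0.36, 0.28, -0.0, -0.089, 0.0], [0.355, -0.45, 0.363, -0.0, -0.111, 0.0]] max 0.45
[[-0.001, 0.0, 0.176, -0.0, -0.0, 0.0], [-0.001, 0.0, 0.351, -0.0, -0.0, 0.0], [-0.001, 0.0, 0.497, -0.0, -0.0, 0.0], [-0.001, 0.0, 0.585, -0.0, -0.0, 0.0], [-0.001, 0.0, 0.585, -0.0, -0.0, 0.0]] max 0.585
```

Emit:
{"op": "arm_command", "data": {
  "increments": [
    [0.102, 0, -0.05, 0, -0.008, 0],
    [0.271, 0, -0.131, 0, -0.022, 0],
    [0.439, 0, -0.209, 0, -0.036, 0],
    [0.605, 0, -0.285, 0, -0.05, 0],
    [0.672, 0, -0.315, 0, -0.055, 0]
  ]
}}

```text
t: 14.55
tool_pos: [0.6805, -0.1922, 0.4134]
orientation: [-1.816, -1.825, -0.664]
force: [-0.1, -0.4, -1.3]
opening: 0.0137
gripper_force: 50.0
```

Emit:
{"op": "arm_command", "data": {
  "increments": [
    [0.066, -0.09, 0.059, 0, -0.022, 0],
    [0.129, -0.18, 0.124, 0, -0.045, 0],
    [0.19, -0.27, 0.194, 0, -0.067, 0],
    [0.248, -0.36, 0.269, 0, -0.089, 0],
    [0.302, -0.45, 0.348, 0, -0.111, 0]
  ]
}}

```text
t: 15.18
tool_pos: [0.5892, -0.1018, 0.3932]
orientation: [-2.031, -2.033, -0.356]
force: [0.3, -0.5, -0.4]
opening: 0.014
gripper_force: 50.0
```

Emit:
{"op": "arm_command", "data": {
  "increments": [
    [0.077, -0.09, 0.062, 0, -0.023, 0],
    [0.151, -0.18, 0.13, 0, -0.045, 0],
    [0.222, -0.27, 0.203, 0, -0.067, 0],
    [0.29, -0.36, 0.28, 0, -0.089, 0],
    [0.355, -0.45, 0.363, 0, -0.111, 0]
  ]
}}

```text
t: 15.8
tool_pos: [0.499, -0.0103, 0.3493]
orientation: [2.22, 2.223, -0.001]
force: [-1.2, 0.4, -0.7]
opening: 0.0138
gripper_force: 50.0
```

Emit:
{"op": "arm_command", "data": {
  "increments": [
    [0, 0, 0.176, 0, 0, 0],
    [0, 0, 0.351, 0, 0, 0],
    [0, 0, 0.497, 0, 0, 0],
    [0, 0, 0.585, 0, 0, 0],
    [0, 0, 0.585, 0, 0, 0]
  ]
}}

```text
t: 16.42
tool_pos: [0.4995, -0.0107, 0.232]
orientation: [-2.218, -2.221, 0.0]
force: [-0.5, 0.8, -0.6]
opening: 0.0139
gripper_force: 50.0
```

Run:
```python
from h import *
s=read_state();print(s["tool_pos"],s["tool_pos"]-now()[0],(now()[1].inv()*R.from_rotvec(s["orientation"])).as_rotvec(),s["force"],s["wrist_torque"])
```

```text
[ 0.49950564 -0.01069766  0.2320263 ] [-0.00040606  0.00029754 -0.00072365] [ 0.00178158  0.00036798 -0.00123833] [-0.52504682  0.77855257 -0.56135708] [-0.00806642  0.05139232  0.00547552]
```

Now I'll lower it 3.5 mm in small steps.

Emit:
{"op": "arm_command", "data": {
  "increments": [
    [0, 0, 0.005, 0, 0, 0],
    [0, 0, 0.01, 0, 0, 0],
    [0, 0, 0.013, 0, 0, 0],
    [0, 0, 0.015, 0, 0, 0],
    [0, 0, 0.015, 0, 0, 0]
  ]
}}

```text
t: 17.05
tool_pos: [0.4999, -0.0107, 0.2298]
orientation: [-2.219, -2.222, -0.001]
force: [0.2, -0.4, -1.8]
opening: 0.0137
gripper_force: 50.0
```

Emit:
{"op": "arm_command", "data": {
  "increments": [
    [0, 0, 0.003, 0, 0, 0],
    [0, 0, 0.005, 0, 0, 0],
    [0, 0, 0.008, 0, 0, 0],
    [0, 0, 0.01, 0, 0, 0],
    [0, 0, 0.01, 0, 0, 0]
  ]
}}

```text
t: 17.68
tool_pos: [0.5001, -0.0107, 0.2294]
orientation: [-2.219, -2.223, -0.001]
force: [-8.1, 2.1, 16.3]
opening: 0.0138
gripper_force: 50.0
```

Emit:
{"op": "arm_command", "data": {
  "increments": [
    [0, 0, -0.003, 0, 0, 0],
    [0, 0, -0.003, 0, 0, 0],
    [0, 0, -0.003, 0, 0, 0],
    [0, 0, -0.003, 0, 0, 0],
    [0, 0, -0.003, 0, 0, 0]
  ],
  "fingers": -1
}}

```text
t: 18.3
tool_pos: [0.4998, -0.0107, 0.2282]
orientation: [-2.219, -2.222, -0.001]
force: [0.0, 0.5, -0.6]
opening: 0.0594
gripper_force: 0.0
```

Emit:
{"op": "arm_command", "data": {
  "increments": [
    [0, 0, 0, 0, 0, 0],
    [0, 0, -0.1, 0, 0, 0],
    [0, 0, -0.4, 0, 0, 0],
    [0, 0, -0.7, 0, 0, 0],
    [0, 0, -1, 0, 0, 0]
  ]
}}

```text
t: 18.92
tool_pos: [0.4996, -0.0109, 0.4303]
orientation: [-2.219, -2.222, -0.001]
force: [1.5, -0.2, -0.0]
opening: 0.0925
gripper_force: 0.0
```

Run:
```python
from h import *
s=read_state();print(s["tool_pos"],s["force"],s["q"])
c=save("scene","s6");d=save("side","d6")
o=np.zeros((600,800,3),np.uint8)
o[:300,:400]=cv2.resize(c["image"][140:275,150:330,::-1],(400,300),interpolation=cv2.INTER_CUBIC)
o[300:,:400]=cv2.resize(d["image"][160:295,210:390,::-1],(400,300),interpolation=cv2.INTER_CUBIC)
o[:300,400:]=cv2.resize(c["image"][110:200,330:450,::-1],(400,300),interpolation=cv2.INTER_CUBIC)
o[300:,400:]=cv2.resize(d["image"][250:340,190:310,::-1],(400,300),interpolation=cv2.INTER_CUBIC)
cv2.imwrite("pics/crop6.png",o)
```

```text
[ 0.49957418 -0.01093077  0.43031339] [ 1.4528814  -0.15770907 -0.04024422] [-1.24987280e-01 -1.53304964e-01  1.72338009e+00  1.21484273e-03
  1.57173193e+00 -1.26497930e-01]
```

View pics/crop6.png

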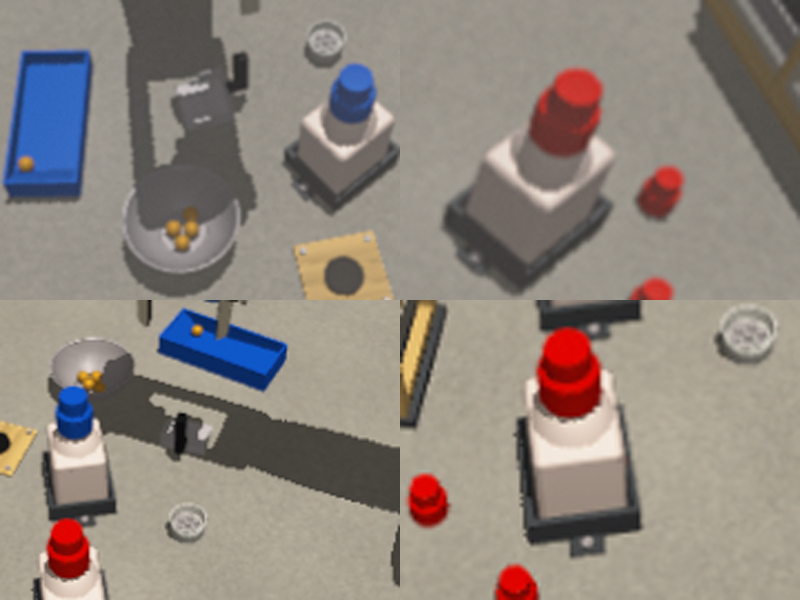

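The scene and side crops show four balls in the bowl and one in the tray. The scoop stands upright on the bench, and the jugs and other things haven't moved. Next is the red cap; I'll take two wrist views of it.

Emit:
{"op": "arm_command", "data": {
  "increments": [
    [0.2, 0, -0.1, 0, 0, 0],
    [0.4, 0, -0.1, 0, 0, 0],
    [0.6, 0, -0.1, 0, 0, 0],
    [0.8, 0.05, -0.1, 0, 0, 0],
    [1, 0.1, -0.1, 0, 0, 0]
  ]
}}

```text
t: 19.65
tool_pos: [0.5197, 0.1904, 0.4482]
orientation: [-2.219, -2.222, -0.001]
force: [0.8, -0.9, 1.3]
opening: 0.0928
gripper_force: 0.0
```

Emit:
{"op": "arm_command", "data": {
  "increments": [
    [0.15, 0, 0, 0, 0, 0],
    [0.23, 0, 0, 0, 0, 0],
    [0.23, 0, 0, 0, 0, 0],
    [0.23, 0, 0, 0, 0, 0],
    [0.23, 0, 0, 0, 0, 0]
  ]
}}

```text
t: 20.27
tool_pos: [0.5197, 0.234, 0.4488]
orientation: [-2.221, -2.221, -0.001]
force: [0.4, 0.0, 0.1]
opening: 0.0929
gripper_force: 0.0
```

Run:
```python
from h import *
s=read_state();print(s["tool_pos"],s["q"]); save("wrist","w7")
```

```text
[0.5197023  0.23401885 0.44880507] [3.32826337e-01 3.44742480e-02 1.50964858e+00 9.49869218e-04
 1.59709310e+00 3.32611791e-01]
```

Emit:
{"op": "arm_command", "data": {
  "increments": [
    [0, 0.15, 0, 0, 0, 0],
    [0, 0.3, 0, 0, 0, 0],
    [0, 0.4, 0, 0, 0, 0],
    [0, 0.4, 0, 0, 0, 0],
    [0, 0.4, 0, 0, 0, 0]
  ]
}}

```text
t: 20.95
tool_pos: [0.5992, 0.2348, 0.4486]
orientation: [-2.219, -2.222, -0.0]
force: [1.1, -0.1, 0.7]
opening: 0.0928
gripper_force: 0.0
```

Run:
```python
from h import *
s=read_state();print(s["tool_pos"],s["q"]); save("wrist","w8")
a,b=load("scene0"),load("side0")
print("sc/si top",tri(a,(384,136.4),b,(240.1,262.9)))
for n in("w7","w8"):
    im=load(n)["image"];hsv=cv2.cvtColor(im,cv2.COLOR_RGB2HSV)
    m=cv2.inRange(hsv,(0,130,40),(6,255,255))|cv2.inRange(hsv,(174,130,40),(180,255,255))
    k,l,st,ce=cv2.connectedComponentsWithStats(m)
    for i in range(1,k):
        if st[i,4]>150: print(n,st[i],ce[i].round(1))
    g=hsv[:,:,2].astype(int)
    i=1+np.argmax(st[1:,4]);u,v=ce[i].astype(int);
    print("row",v,list(g[v,st[i,0]-3:st[i,0]+st[i,2]+3])); print("col",u,list(g[st[i,1]-3:st[i,1]+st[i,3]+3,u]))
```

```text
[0.59917123 0.23484502 0.44860086] [2.93511130e-01 2.35106795e-01 1.29149072e+00 1.32041825e-03
 1.61536488e+00 2.92477279e-01]
sc/si top (array([0.56248983, 0.3131594 , 0.19419968]), np.float64(0.004358385469452569))
w7 [283   8  26  33 662] [295.7  24. ]
w7 [354  60  31  27 630] [369.   72.8]
w7 [ 273   88   58   58 2496] [301.7 116.5]
row 116 [np.int64(157), np.int64(159), np.int64(140), np.int64(104), np.int64(125), np.int64(140), np.int64(135), np.int64(147), np.int64(161), np.int64(174), np.int64(173), np.int64(172), np.int64(146), np.int64(99), np.int64(88), np.int64(119), np.int64(160), np.int64(175), np.int64(175), np.int64(176), np.int64(175), np.int64(175), np.int64(175), np.int64(174), np.int64(174), np.int64(173), np.int64(172), np.int64(172), np.int64(173), np.int64(173), np.int64(171), np.int64(171), np.int64(171), np.int64(169), np.int64(169), np.int64(167), np.int64(167), np.int64(167), np.int64(166), np.int64(166), np.int64(166), np.int64(166), np.int64(166), np.int64(165), np.int64(166), np.int64(163), np.int64(164), np.int64(164), np.int64(164), np.int64(163), np.
[... 2488 characters left out ...]
int64(193), np.int64(192), np.int64(190), np.int64(192), np.int64(191), np.int64(191), np.int64(191), np.int64(189), np.int64(191), np.int64(191), np.int64(189), np.int64(188), np.int64(191), np.int64(189), np.int64(187), np.int64(188), np.int64(186), np.int64(186), np.int64(186), np.int64(186), np.int64(186), np.int64(184), np.int64(186), np.int64(184), np.int64(184), np.int64(183), np.int64(183), np.int64(181), np.int64(180), np.int64(180), np.int64(180), np.int64(179), np.int64(178), np.int64(178), np.int64(178), np.int64(173), np.int64(148), np.int64(93), np.int64(126), np.int64(183), np.int64(168), np.int64(123), np.int64(126), np.int64(130), np.int64(124), np.int64(127), np.int64(168)]
```

Run:
```python
from h import *
a,b=load("w7"),load("w8");p,q=(307.3,116.2),(210.8,117)
print(tri(a,p,b,q),onz(a,*p,.192),onz(b,*q,.192))
e=[onz(b,188.5,117,.192),onz(b,233,117,.192),onz(b,211,95,.192),onz(b,211,139,.192)];print(np.linalg.norm(e[0]-e[1]),np.linalg.norm(e[2]-e[3]))
c=load("scene0");print(onz(c,384,136.4,.192))
```

```text
(array([0.56165094, 0.31472522, 0.19076449]), np.float64(0.00017894586342863403)) [0.561433   0.31460233 0.192     ] [0.56184377 0.31478467 0.192     ]
0.03646402614238426 0.03486696531080379
[0.56298073 0.31548203 0.192     ]
```

Emit:
{"op": "arm_command", "data": {
  "increments": [
    [0.2, -0.1, 0, 0, 0, 0],
    [0.4, -0.19, 0, 0, 0, 0],
    [0.4, -0.19, 0.2, 0, 0, 0],
    [0.4, -0.19, 0.36, 0, 0, 0],
    [0.4, -0.19, 0.465, 0, 0, 0]
  ]
}}

```text
t: 21.62
tool_pos: [0.5604, 0.3152, 0.3542]
orientation: [-2.218, -2.223, 0.001]
force: [-0.2, -0.8, 0.4]
opening: 0.0928
gripper_force: 0.0
```

Emit:
{"op": "arm_command", "data": {
  "increments": [
    [0, 0, 0, 0, 0, 0],
    [0, 0, 0, 0, 0, 0],
    [0, 0, 0, 0, 0, 0],
    [0, 0, 0, 0, 0, 0],
    [0, 0, 0, 0, 0, 0]
  ],
  "fingers": 1,
  "force": 20
}}

```text
t: 22.25
tool_pos: [0.5616, 0.3152, 0.3563]
orientation: [-2.219, -2.222, -0.002]
force: [0.6, 0.3, 1.2]
opening: 0.0476
gripper_force: 0.0
```

Emit:
{"op": "arm_command", "data": {
  "increments": [
    [0, 0, 0, 0, 0, 0],
    [0, 0, 0, 0, 0, 0],
    [0, 0, 0, 0, 0, 0],
    [0, 0, 0, 0, 0, 0],
    [0, 0, 0, 0, 0, 0]
  ],
  "force": 60
}}

```text
t: 22.88
tool_pos: [0.5614, 0.3152, 0.3559]
orientation: [-2.219, -2.222, -0.001]
force: [0.0, 0.3, 1.7]
opening: 0.0371
gripper_force: 60.0
```

Run:
```python
from h import *
s=read_state();print(s["tool_pos"],s["orientation"],s["force"],s["wrist_torque"],s["q"])
```

```text
[0.56144954 0.3152085  0.35587233] [-2.21910700e+00 -2.22247340e+00 -1.38327895e-03] [0.0184028  0.34795533 1.71659839] [-0.10455258 -0.01253854 -0.0136634 ] [4.31617726e-01 2.72749156e-01 1.41605688e+00 1.17667811e-03
 1.45227993e+00 4.29963033e-01]
```

Emit:
{"op": "arm_command", "data": {
  "increments": [
    [0, 0, 0.01, 0, 0, 0],
    [0, 0, 0.02, 0, 0, 0],
    [0, 0, 0.028, 0, 0, 0],
    [0, 0, 0.034, 0, 0, 0],
    [0, 0, 0.034, 0, 0, 0]
  ]
}}

```text
t: 23.5
tool_pos: [0.5614, 0.3152, 0.3501]
orientation: [-2.219, -2.223, -0.002]
force: [-3.5, -1.9, 10.0]
opening: 0.0369
gripper_force: 60.0
```

Emit:
{"op": "arm_command", "data": {
  "increments": [
    [0, 0, 0.003, 0, 0, 0],
    [0, 0, 0.006, 0, 0, 0],
    [0, 0, 0.006, 0, 0, 0],
    [0, 0, 0.006, 0, 0, 0],
    [0, 0, 0.006, 0, 0, 0]
  ]
}}

```text
t: 24.12
tool_pos: [0.5614, 0.3152, 0.3491]
orientation: [-2.219, -2.223, -0.002]
force: [-4.3, -2.1, 8.9]
opening: 0.0372
gripper_force: 60.0
```

Emit:
{"op": "arm_command", "data": {
  "increments": [
    [0, 0, 0, 0, 0, -0.04],
    [0, 0, 0, 0, 0, -0.08],
    [0, 0, 0, 0, 0, -0.12],
    [0, 0, 0, 0, 0, -0.16],
    [0, 0, 0, 0, 0, -0.2]
  ]
}}

```text
t: 24.75
tool_pos: [0.5616, 0.3155, 0.3495]
orientation: [1.418, 2.803, 0.005]
force: [-1.6, -0.7, 9.2]
opening: 0.0368
gripper_force: 60.0
```

Run:
```python
from h import *
s=read_state();print(s["tool_pos"],s["orientation"],s["force"],s["wrist_torque"],s["q"])
```

```text
[0.56160341 0.31552831 0.34946149] [1.41800792 2.80298165 0.00467183] [-1.56027961 -0.71769597  9.18439025] [-0.12615245  0.4613217  -0.02338782] [ 0.43184633  0.27651345  1.42343536  0.00159675  1.43910295 -0.20245639]
```

Emit:
{"op": "arm_command", "data": {
  "increments": [
    [0, 0, 0, 0, 0, -0.04],
    [0, 0, 0, 0, 0, -0.08],
    [0, 0, 0, 0, 0, -0.12],
    [0, 0, 0, 0, 0, -0.16],
    [0, 0, 0, 0, 0, -0.2]
  ]
}}

```text
t: 25.38
tool_pos: [0.5612, 0.3152, 0.349]
orientation: [-0.483, -3.104, -0.002]
force: [-5.6, -2.6, 10.7]
opening: 0.0369
gripper_force: 60.0
```

Emit:
{"op": "arm_command", "data": {
  "increments": [
    [0, 0, 0, 0, 0, -0.04],
    [0, 0, 0, 0, 0, -0.08],
    [0, 0, 0, 0, 0, -0.12],
    [0, 0, 0, 0, 0, -0.12],
    [0, 0, 0, 0, 0, -0.12]
  ]
}}

```text
t: 26.0
tool_pos: [0.5611, 0.3149, 0.3489]
orientation: [0.101, -3.139, -0.001]
force: [-6.7, -4.2, 10.9]
opening: 0.0369
gripper_force: 60.0
```

Run:
```python
from h import *
s=read_state();print(s["tool_pos"],s["orientation"],s["force"],s["wrist_torque"],s["q"])
```

```text
[0.5610694  0.31489545 0.34889319] [ 1.01091158e-01 -3.13909483e+00 -6.49752452e-04] [-6.6867375  -4.24516434 10.87972129] [-0.83409411  1.23942878  0.14503307] [ 4.31556242e-01  2.76469707e-01  1.42453672e+00  7.25727690e-04
  1.44122730e+00 -1.20371967e+00]
```

Emit:
{"op": "arm_command", "data": {
  "increments": [
    [0, 0, -0.02, 0, 0, 0],
    [0, 0, -0.04, 0, 0, 0],
    [0, 0, -0.06, 0, 0, 0],
    [0, 0, -0.08, 0, 0, 0],
    [0, 0, -0.08, 0, 0, 0]
  ]
}}

```text
t: 26.62
tool_pos: [0.5613, 0.3149, 0.3635]
orientation: [0.101, -3.139, -0.0]
force: [-2.9, -4.6, 0.3]
opening: 0.0368
gripper_force: 60.0
```

Emit:
{"op": "arm_command", "data": {
  "increments": [
    [0, 0, -0.06, 0, 0, 0],
    [0, 0, -0.14, 0, 0, 0],
    [0, 0, -0.25, 0, 0, 0],
    [0, 0, -0.35, 0, 0, 0],
    [0, 0, -0.39, 0, 0, 0]
  ]
}}

```text
t: 27.25
tool_pos: [0.5618, 0.3154, 0.445]
orientation: [-0.101, 3.136, 0.005]
force: [-0.5, 1.1, -1.7]
opening: 0.037
gripper_force: 60.0
```

Emit:
{"op": "arm_command", "data": {
  "increments": [
    [0, 0, 0, 0, 0, 0],
    [0, 0, 0, 0, 0, 0],
    [0, 0, 0, 0, 0, 0],
    [0, 0, 0, 0, 0, 0],
    [0, 0, 0, 0, 0, 0]
  ]
}}

```text
t: 27.88
tool_pos: [0.5614, 0.3151, 0.4415]
orientation: [0.101, -3.139, -0.002]
force: [1.4, -0.0, -1.2]
opening: 0.0371
gripper_force: 60.0
```

Run:
```python
from h import *
s=read_state();print(s["tool_pos"],s["orientation"],s["force"])
a,b=save("scene","s9"),save("side","d9")
for n in("s9","d9"):
    im=load(n)["image"];hsv=cv2.cvtColor(im,cv2.COLOR_RGB2HSV)
    m=cv2.inRange(hsv,(0,150,60),(5,255,255));y=cv2.inRange(hsv,(22,120,110),(34,255,255))
    for c,mm in(("red",m),("yel",y)):
        k,_,st,ce=cv2.connectedComponentsWithStats(mm)
        print(n,c,[(st[i].tolist(),ce[i].round(1).tolist()) for i in range(1,k) if st[i,4]>(25 if c=="red" else 4)][:8])
a0,b0=load("scene0"),load("side0")
def px(c,q):
    T=np.array(c["T"]);P=np.linalg.inv(T)@np.r_[q,1];x,y=P[:2]/P[2];k=1+c["k1"]*(x*x+y*y);return round(c["fx"]*x*k+c["cx"]),round(c["fy"]*y*k+c["cy"])
for c in(a,b): print("mouth px",px(c,[.561,.315,.157]),"cap mid px",px(c,[.561,.315,.236]), "rgb mouth",c["image"][px(c,[.561,.315,.157])[::-1]])
m=lambda c:cv2.inRange(cv2.cvtColor(c["image"],cv2.COLOR_RGB2HSV),(12,120,90),(25,255,255))[195:265,205:262].sum()//255
print("balls px in bowl",m(a))
```

```text
[0.56140791 0.31509178 0.44145076] [ 1.01046688e-01 -3.13933550e+00 -1.63802810e-03] [ 1.43596637 -0.03454595 -1.19634223]
s9 red [([385, 109, 16, 22, 172], [393.7, 119.0]), ([403, 160, 12, 13, 84], [409.2, 165.5]), ([399, 194, 12, 13, 96], [405.3, 199.3])]
s9 yel [([377, 142, 6, 4, 21], [379.9, 143.5])]
d9 red [([228, 241, 21, 25, 238], [239.7, 256.3]), ([192, 302, 13, 16, 144], [197.8, 309.6]), ([219, 330, 12, 16, 155], [224.6, 337.5])]
d9 yel [([238, 269, 6, 6, 26], [240.2, 271.2]), ([127, 278, 3, 3, 5], [127.8, 279.2])]
mouth px (380, 144) cap mid px (388, 125) rgb mouth [130 107  38]
mouth px (240, 273) cap mid px (239, 254) rgb mouth [135 102   0]
balls px in bowl 116
```

The yellow plug shows at the mouth in both views, with the red cap straight above it. The balls are in the bowl, so I'm handing the job in.

```bash
python3 -c "
from h import *
print(tri(load('s9'),(379.9,143.5),load('d9'),(240.2,271.2)))
print(close_job())"
```

```text
(array([0.56160727, 0.31333787, 0.1611744 ]), np.float64(0.0005285260084966744))
the job is handed in; nothing more can be done
None
```

The job is handed in at about 28 s: four of the five balls are in the rinse bowl, the scoop stands upright on the bench, and the red cap is off and held upright in the gripper, about 6 cm above the open neck.

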